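# Unclip the finished mosaic tablet and stack it

### The job

Pull the finished tablet, the one with the full round rosette on the clip rail, straight up against its sprung catches, lay it face up on the cork mat and let go of it. Then take it again another way, so that it passes between the walls of the plywood holder, and set it down face up and square on top of the pile there, edges flush, without dropping it. Leave the other two tablets clipped in and the pile straight, and do not push the tub, the jar or the loose stones about.

Things in the scene. Friction and masses are not known exactly. Their poses are not given: they have to be found in the camera images.
- tablet: The finished tablet: beech block, white plaster face with a full round rosette of small stones (40 mm across); 64 mm long (y), 46 mm wide (x), 20 mm thick, about 0.12 kg. Each short end has a groove 3 mm deep, 5 to 13 mm above the underside; long sides plain. Origin: centre of its underside, z up out of its face. Starts face up in one of the rail's three places, its length along the rail.
- bare_tablet: Tablet with an empty plaster face, clipped in another place of the rail; same block as the finished tablet: 64 mm long (y), 46 mm wide (x), 20 mm thick; origin at the centre of its underside, z up out of its face.
- started_tablet: Tablet with only four stones of a rosette, clipped in another place of the rail; same block as the finished tablet: 64 mm long (y), 46 mm wide (x), 20 mm thick; origin at the centre of its underside, z up out of its face.
- clip_rail: Aluminium rail fixed on the table, 280 mm long (y); foot 70 mm wide (x) and 8 mm high, then a bed 44 mm wide, its top 20 mm above the table. Three places, 84 mm apart along y, the middle one at the rail's centre. The tablets' long sides are free of it. Origin at its centre on the table, z up.
- catch (a point): A sprung catch, one of a pair: at both ends of every place stands a grey housing (24 mm in x, 16 mm in y, top 42 mm above the table, 2 mm from the tablet's end) whose steel roller sits in the tablet's end groove. Pulling a tablet straight up takes about 12 N; after 14 mm it is clear. The point: top of the housing between the middle and the +y place.
- mat: Square cork mat fixed on the table, 130 x 130 x 4 mm; origin at the centre of its underside.
- holder: Plywood stacking holder fixed on the table: base 68 mm (x) by 70 mm (y), 8 mm thick, and two walls along y, 5 mm thick, 50 mm long, tops 82 mm above the table, 58 mm apart inside. Its two ends (+y and -y) are open. Origin at the centre of its underside, z up.
- pile_low: Lower tablet of the pile, on the holder's base between the walls, its length along the holder's y; same block as the finished tablet: 64 mm long (y), 46 mm wide (x), 20 mm thick; origin at the centre of its underside, z up out of its face.
- pile_top: Upper tablet of the pile, with a rosette as well; its face is 48 mm above the table, and the finished tablet goes on it; same block as the finished tablet: 64 mm long (y), 46 mm wide (x), 20 mm thick; origin at the centre of its underside, z up out of its face.
- tub: Bystander: open white plastic tub of mosaic stones, 110 (x) by 80 (y) by 40 mm; origin at the centre of its underside.
- jar: Bystander: glue jar, 64 mm across, 80 mm high; origin at the centre of its underside.
- stone_a: Bystander: loose marble stone, 22 x 16 x 13 mm; origin at the centre of its underside.
- stone_b: Bystander: loose marble stone, 18 x 18 x 12 mm; origin at the centre of its underside.
Mind the look-alikes: they are no part of the job. What is shaped like the tablet but green or orange is not meant.

How it is judged (in metres and radians):
On the way, in this order (a step that is already met when the one before it is completed fails the run):
1. the finished tablet is pulled clear of the clip rail (its underside at least 25 mm above the rail's bed) (z of tablet in the frame of clip_rail above 0.045 m), for 0.1 s.
2. it lies flat, face up, let go and at rest on the cork mat (its centre over the mat, within 55 mm of the mat's centre) (horizontal distance between tablet and mat below 0.055 m and z of tablet in the frame of mat below 0.008 m and angle between tablet's own z axis and vertical below 0.1 rad and contact force between tablet and the fingers below 0.05 N and linear speed of tablet below 0.02 m/s), for 0.2 s.
At the end, for the whole second after the job is handed in: The finished tablet rests face up and released on the pile's top tablet: centres within 6 mm, turned under 0.1 rad (either way round), tilt under 0.06 rad. The other two rail tablets and both pile tablets are within 5 mm of their start; tub, jar and loose stones within 30 mm (horizontal distance between tablet and pile_top below 0.006 m and angle between the y axis of tablet and the y axis of pile_top, either way round below 0.1 rad and z of tablet in the frame of pile_top between 0.017 and 0.023 m and angle between tablet's own z axis and vertical below 0.06 rad and linear speed of tablet below 0.02 m/s and contact force between tablet and the fingers below 0.05 N and distance of each of bare_tablet, started_tablet, pile_low, pile_top from where it was at the start of the episode below 0.005 m and distance of each of tub, jar, stone_a, stone_b from where it was at the start of the episode below 0.03 m); the robot touches nothing.
It fails at once if the finished tablet falls or is thrown (faster than 0.45 m/s while not held, a fall of about 10 mm) (linear speed of tablet above 0.45 m/s and contact force between tablet and the fingers below 0.05 N).
It fails at once if another tablet on the rail is pulled out or shifted by more than 5 mm (distance of any of bare_tablet, started_tablet from where it was at the start of the episode above 0.005 m).
It fails at once if the tub, the jar or a loose stone is pushed by more than 30 mm (distance of any of tub, jar, stone_a, stone_b from where it was at the start of the episode above 0.03 m).
It also fails if it takes over 59 s, if anything falls off the work surface, if the arm or the gripper's body presses on something with over 40 N, if the wrist force passes 120 N, or if a joint passes its speed limit or range.

### The arm

A 6-joint arm with a two-finger parallel gripper is mounted at the origin on the work surface. World frame = base frame: x ahead of the robot, y to its left, z up, the work surface at z = 0. Lengths are in mm, angles in rad, forces in N, time in s.
With the tool pointing down it reaches from about 150 to 775 mm from the base axis. Payload 6.1 kg.
Tool frame: the origin (TCP) lies at the very end of the fingers, on their centre line; the grasp point (between the pads) lies 19 mm behind it; z points along the fingers, y is the direction in which the jaws open and shut (so a half turn about z gives the same grasp; the last joint's range is limited). The gripper opens to 85 mm and grips with 20 to 120 N. Pads are 22 mm wide; open, the fingers measure 114 mm over their backs; the gripper's body (76 mm by 85 mm) begins 54 mm behind the grasp point. The pads swing forward as they close: fully open they stand 13 mm farther back than shut.
Start: joints at [-1.223, 0.126, -0.04, 1.405, 0, 1.571], TCP at [178.929, -493.551, 231.295] pointing down, gripper open.
Joint ranges: [-2.72, 2.72], [-0.95, 1.95], [-1.27, 1.35], [-1.78, 2.02], [-1.46, 1.47], [-3.14, 3.14]. Speed limits (rad/s): [2.39, 2.39, 3.01, 3.14, 3.14, 3.14].

### API

Orientations are given as a 3x3 rotation matrix whose columns are the frame's x, y, z axes.
In Python, from cell import bot gives the robot as it stands. The module is installed in compiled form; this text tells all that it offers.
- The arm moves only by the tool move_arm, never from a script. Its argument "series" is a list of rows, each a list of 2 entries, a list of its own where there are three numbers: the shift along the tool's x, y, z in m, then the turn about the tool's z in degrees. A call has 1 to 5 rows; each row shifts and turns the commanded pose from where the row before left it, along the tool's axes as they then stand; what a row does not reach is not made up. A row lasts 1/12 s, in which the tool goes at most 41.7 mm and 7.16 degrees, less where a joint would pass 70% of its speed; a pose out of reach is approached as far as the arm can. A call with a gripper value outside its range is refused whole. "fingers" is the closure, from 0 (fully open) to 1 (shut), set as the call begins (left out, the last holds). The fingers move at their own pace and stop on an object; the grip force is fixed at half the most. Time passes only in rows, so rows that do not move let the fingers close. It gives the time, the measured TCP pose, the force and the opening at its end, in the units of the state.
- bot.get_obs(): the state, without advancing time (a new reading comes with each control period).
- bot.camera(name): name is "side" or "top"; returns the picture (400x640x3 uint8, red, green, blue); there is no depth.
- bot.camera_params(name): a dict with "intrinsics" (3x3 intrinsics, pixels), "R" (3x3) and "t" (3): a world point X has camera coordinates R X + t. Camera axes: x right, y down, z forward; pixel columns grow to the right and rows downward; lengths in mm; the calibration is good to about 2 mm. A picture is of the moment at which its call begins. camera_params takes no time and is no camera call.
- bot.sign_off(): hands the job in, once; it reports no verdict.
The state is a dict: "time": time; "qpos": joint angles; "qvel": joint speeds; "effort": joint torques, N m; "position": TCP position; "eef_rot": TCP orientation; "contact_force": force on the tool from outside, world axes, zero at the start; "moment": the same for the moment, N m; "finger_gap": finger opening in mm.
Only numpy, scipy, OpenCV 4.12 (cv2) and the standard library are available. Lean on these libraries where they do the work, as an engineer would, in place of code of your own. Each camera call takes 0.05 s, during which the arm holds its last target.

## Working session

There is one attempt and no reset: what is moved stays moved. The work goes in short steps, Python scripts to look and compute and a tool call to move; the robot and the scene stay as the last step left them, time stands still between calls to the robot, and variables do not carry over. Pictures are saved under pics/ and viewed, and the job is handed in when it is done.

Besides the shell and the picture viewer there is one more tool, called after "Request:" as name(argument=value, ...), one argument or row to a line, values as JSON. move_arm: Moves the arm, as the interface text tells. Its arguments: {"type":"object","properties":{"series":{"type":"array"},"fingers":{"type":"number"}},"required":["series"]}

```bash
mkdir -p pics; python3 - <<'E'
from cell import bot
import cv2
for n in("side","top"):
    im=bot.camera(n); cv2.imwrite(f"pics/{n}0.png",im[:,:,::-1])
    p=bot.camera_params(n); print(n,p)
o=bot.get_obs(); print(o)
E
```

```text
side {'intrinsics': array([[505.74894059,   0.        , 326.10909749],
       [  0.        , 505.74894059, 192.99675328],
       [  0.        ,   0.        ,   1.        ]]), 'R': array([[-0.97313608, -0.23000428,  0.0102077 ],
       [-0.1796206 ,  0.73073618, -0.6586054 ],
       [ 0.14402293, -0.64274619, -0.75241925]]), 't': array([ 547.13776827,   57.04611651, 1089.13318407])}
top {'intrinsics': array([[467.93934733,   0.        , 316.57531018],
       [  0.        , 467.93934733, 203.5994971 ],
       [  0.        ,   0.        ,   1.        ]]), 'R': array([[-0.02659401, -0.99962251, -0.00689859],
       [-0.99699173,  0.02702535, -0.07264385],
       [ 0.07280286,  0.00494595, -0.99733409]]), 't': array([ 106.36640224,  509.7179822 , 1031.06626009])}
{'time': 0.1, 'qpos': array([-1.22298017e+00,  1.26361200e-01, -4.04868200e-02,  1.40539484e+00,
       -5.49371085e-06,  1.57078058e+00]), 'qvel': array([-0.00147714, -0.0017884 ,  0.00127791, -0.00117078, -0.00013736,
        0.00074889]), 'effort': array([-1.44207545e-03, -4.36904526e+01,  3.53603876e+01,  1.37645815e-02,
       -2.32409019e-05, -4.39230412e-07]), 'position': array([ 178.82164843, -493.23017493,  230.59379722]), 'eef_rot': array([[ 9.40113938e-01,  3.40859994e-01, -4.98209153e-04],
       [ 3.40860358e-01, -9.40112957e-01,  1.35804132e-03],
       [-5.47092379e-06, -1.44653332e-03, -9.99998954e-01]]), 'contact_force': array([ 0.07738462, -0.71797076, -0.2453671 ]), 'moment': array([0.09228445, 0.04024816, 0.01692564]), 'finger_gap': 85.32899764798478}
```

View pics/side0.png

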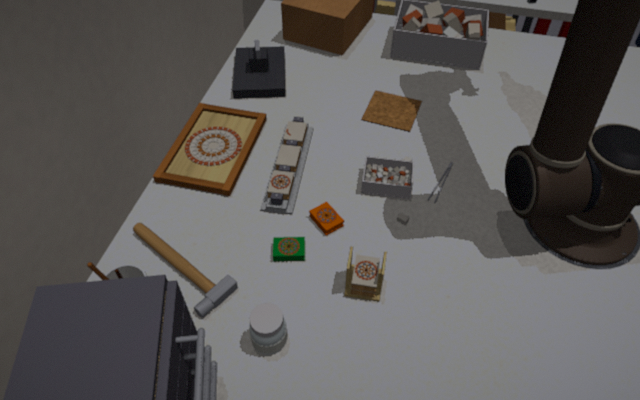

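View pics/top0.png

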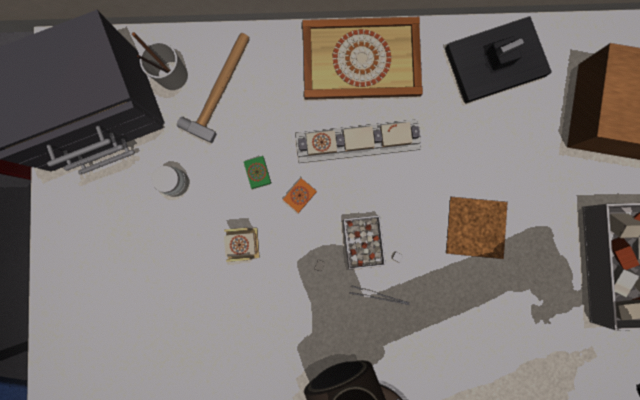

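Candidates: the rail's white full rosette at top (321,142) / side (281,182); green (258,172) and orange (300,195) blocks are decoys; the rosette at (239,244) is the pile's top. The finished tablet on the rail fits. I'll confirm it in enlarged crops and measure.

```bash
python3 - <<'E'
import cv2,numpy as np
t=cv2.imread("pics/top0.png");s=cv2.imread("pics/side0.png")
def crop(im,x0,y0,x1,y1,k,n): cv2.imwrite(n,cv2.resize(im[y0:y1,x0:x1],None,fx=k,fy=k,interpolation=cv2.INTER_CUBIC))
crop(t,290,115,424,167,5.9,"pics/c_rail_t.png")
crop(s,255,110,325,220,5.4,"pics/c_rail_s.png")
a=cv2.resize(t[215:275,210:275],None,fx=6,fy=6,interpolation=cv2.INTER_CUBIC)
b=cv2.resize(s[240:306,335:395],None,fx=6,fy=6,interpolation=cv2.INTER_CUBIC)
h=min(a.shape[0],b.shape[0]);cv2.imwrite("pics/c_hold.png",np.hstack([a[:h],b[:h]]))
E
```

```text
(no output)
```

View pics/c_rail_t.png

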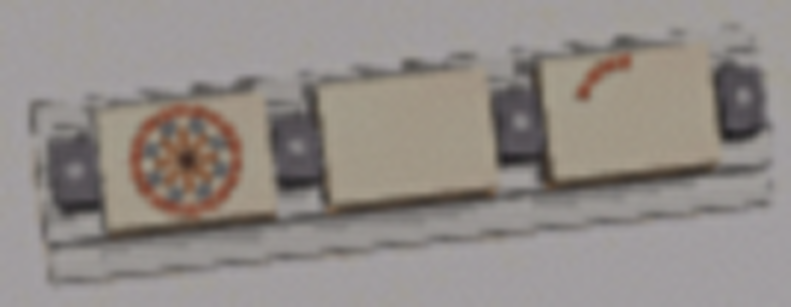

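View pics/c_rail_s.png

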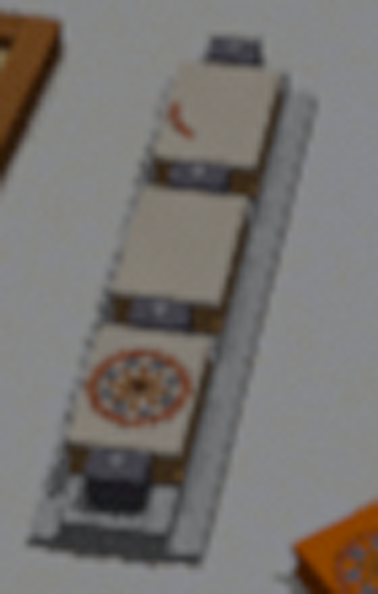

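View pics/c_hold.png

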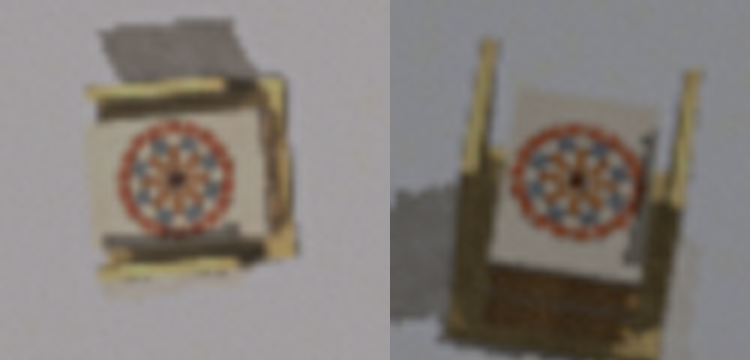

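Confirmed: the full round rosette on a white face is at the rail's +y place, top (321,142). The bare tablet is in the middle place and the started one in the −y place. The pile sits between the holder's walls.

```bash
cat > h.py <<'E'
import numpy as np,cv2,json,os
from cell import bot
P={n:bot.camera_params(n) for n in("side","top")}
def ray(n,uv):
    p=P[n];d=np.linalg.inv(p["intrinsics"])@np.array([uv[0],uv[1],1.]);R=p["R"]
    return -R.T@p["t"],R.T@d
def plane(n,uv,z):
    c,d=ray(n,uv);return c+d*(z-c[2])/d[2]
def tri(a,b):
    (c1,d1),(c2,d2)=ray("side",a),ray("top",b)
    s=np.linalg.lstsq(np.c_[d1,-d2],c2-c1,rcond=None)[0]
    p,q=c1+s[0]*d1,c2+s[1]*d2
    return (p+q)/2,np.linalg.norm(p-q)
def proj(n,X):
    p=P[n];c=p["intrinsics"]@(p["R"]@np.asarray(X,float)+p["t"]);return c[:2]/c[2]
def ring(im,x0,y0,x1,y1,smin=70):
    "rosette: hull of red stones -> ellipse centre"
    c=cv2.cvtColor(im[y0:y1,x0:x1],cv2.COLOR_BGR2LAB)
    m=(c[:,:,1].astype(int)>138).astype(np.uint8)
    n,l,st,_=cv2.connectedComponentsWithStats(cv2.dilate(m,np.ones((3,3))))
    k=1+np.argmax(st[1:,4]); m=m*(l==k)
    pts=np.argwhere(m)[:,::-1].astype(np.float32)
    h=cv2.convexHull(pts)[:,0]
    e=cv2.fitEllipse(h)
    return np.array(e[0])+[x0,y0],e[1]
def quad(im,x0,y0,x1,y1,lo,hole=True):
    pass
E
python3 - <<'E'
from h import *
t=cv2.imread("pics/top0.png");s=cv2.imread("pics/side0.png")
for nm,bt,bs in(("tablet",(302,126,340,157),(264,168,296,196)),("pile",(222,230,257,258),(350,256,384,284))):
    a,ea=ring(s,*bs);b,eb=ring(t,*bt)
    print(nm,a,ea,b,eb,tri(a,b), plane("top",b,40 if nm=="tablet" else 48),plane("side",a,40 if nm=="tablet" else 48))
# mat
def mask(im,lo,hi,box):
    h=cv2.cvtColor(im,cv2.COLOR_BGR2HSV);m=cv2.inRange(h,lo,hi);k=np.zeros_like(m);x0,y0,x1,y1=box;k[y0:y1,x0:x1]=m[y0:y1,x0:x1];return cv2.morphologyEx(k,cv2.MORPH_CLOSE,np.ones((5,5)))
for n,im,box in(("top",t,(435,185,520,270)),("side",s,(350,85,430,135))):
    m=mask(im,(5,90,40),(20,255,255),box);c=max(cv2.findContours(m,0,1)[0],key=cv2.contourArea)
    w=np.array([plane(n,p,4)[:2] for p in c[:,0]],np.float32);print(n,"mat",cv2.minAreaRect(w))
E
```

```text
tablet [279.91553497 181.27180672] (13.448912620544434, 18.26791763305664) [321.10479736 141.70700741] (18.29222869873047, 18.412254333496094) (array([648.38412338,  78.70664903,  36.21488675]), np.float64(1.3520619711592297)) [648.28537374  78.8248805   40.        ] [646.46837313  82.01138037  40.        ]
pile [365.61850166 269.83746147] (18.199716567993164, 21.775667190551758) [238.89277458 244.50937462] (18.72309684753418, 19.225658416748047) (array([425.09475922, 263.83378897,  45.14903313]), np.float64(1.4570286668149186)) [425.84973013 263.39264206  48.        ] [424.23169826 265.62364401  48.        ]
top mat ((449.8355712890625, -267.2396240234375), (128.8433380126953, 128.39385986328125), 83.12926483154297)
side mat ((448.16119384765625, -261.2650146484375), (128.37149047851562, 127.2968521118164), 82.88069152832031)
```

```bash
python3 - <<'E'
from h import *
t=cv2.imread("pics/top0.png");s=cv2.imread("pics/side0.png")
H=np.array([plane("top",p,42)[:2] for p in((302.7,144.2),(340.3,139.7),(378.1,135.5),(415.8,131.4))])
d=H[0]-H[3];print("housings",H.round(1),"rail yaw",np.degrees(np.arctan2(-d[0],d[1])),np.linalg.norm(d),"mid place",(H[0]+H[1])/2)
# faces
lab=cv2.cvtColor(t,cv2.COLOR_BGR2LAB).astype(int)
for nm,(x0,y0,x1,y1),z in(("pile",(220,228,262,262),48),("tab",(300,122,342,160),40),("bare",(338,120,380,155),40)):
    for bth in(134,137):
        b=lab[y0:y1,x0:x1]
        m=((b[:,:,2]>bth)&(b[:,:,0]>140)).astype(np.uint8)
        m=cv2.morphologyEx(m,cv2.MORPH_CLOSE,np.ones((5,5)));m=cv2.morphologyEx(m,cv2.MORPH_OPEN,np.ones((5,5)))
        c=max(cv2.findContours(m,0,1)[0],key=cv2.contourArea)[:,0]+[x0,y0]
        w=np.array([plane("top",p,z)[:2] for p in c],np.float32);print(nm,bth,cv2.minAreaRect(w))
b=lab[233:255,225:255];print(b[3],b[11,::3])
E
```

```text
housings [[ 643.4  119.7]
 [ 651.2   36.2]
 [ 658.3  -47.8]
 [ 665.1 -131.5]] rail yaw 4.9312669817762504 252.2236513208506 mid place [647.30243543  77.97835757]
pile 134 ((434.8406982421875, 273.07293701171875), (45.91497039794922, 54.13270950317383), 88.48894500732422)
pile 137 ((435.9186706542969, 273.0447692871094), (45.915184020996094, 51.975433349609375), 88.4881362915039)
tab 134 ((646.8478393554688, 99.46231842041016), (43.70579147338867, 21.509382247924805), 2.511054039001465)
tab 137 ((649.3505249023438, 59.044395446777344), (22.19418716430664, 40.45975875854492), 88.40137481689453)
bare 134 ((655.3895263671875, -5.197002410888672), (44.586814880371094, 62.84541320800781), 4.476949691772461)
bare 137 ((655.073486328125, -4.9077606201171875), (43.48189926147461, 62.01581573486328), 5.604772090911865)
[[161 129 136]
 [156 128 137]
 [158 128 137]
 [160 128 137]
 [163 128 137]
 [165 128 137]
 [167 128 137]
 [164 128 137]
 [156 130 138]
 [138 135 141]
 [117 142 144]
 [115 145 145]
 [119 143 145]
 [108 147 147]
 [104 147 146]
 [111 144 145]
 [106 147 147]
 [112 144 146]
 [127 138 142]
 [134 136 141]
 [151 132 139]
 [161 129 138]
 [161 129 138]
 [161 128 139]
 [160 129 138]
 [160 129 138]
 [161 129 138]
 [156 129 137]
 [122 131 138]
 [108 134 143]] [[162 128 136]
 [159 129 137]
 [104 142 142]
 [112 134 139]
 [111 136 144]
 [ 76 135 140]
 [114 140 148]
 [150 129 137]
 [154 129 139]
 [163 128 137]]
```

```bash
python3 - <<'E'
from h import *
t=cv2.imread("pics/top0.png");s=cv2.imread("pics/side0.png")
for n,im,box in(("top",t,(220,222,255,265)),("side",s,(342,244,392,284))):
    x0,y0,x1,y1=box
    h=cv2.cvtColor(im[y0:y1,x0:x1],cv2.COLOR_BGR2HSV);m=((h[:,:,1]>85)&(h[:,:,2]>140)&(h[:,:,0]>17)).astype(np.uint8)
    N,l,st,c=cv2.connectedComponentsWithStats(m,connectivity=8)
    for k in range(1,N):
        if st[k,4]<15: continue
        p=np.argwhere(l==k)[:,::-1]+[x0,y0]
        w=np.array([plane(n,q,82)[:2] for q in p],np.float32)
        vx,vy,cx,cy=cv2.fitLine(w,cv2.DIST_HUBER,0,.01,.01).ravel()
        if vy<0:vx,vy=-vx,-vy
        pr=(w-[cx,cy])@[vx,vy]
        print(n,st[k],"yaw",np.degrees(np.arctan2(-vx,vy)),"mid",np.array([cx,cy])+(pr.max()+pr.min())/2*np.array([vx,vy]),"len",np.ptp(pr))
E
```

```text
top [13  6 14  3 20] yaw 0.07978093 mid [458.82956 255.76651] len 27.423351
top [14 36 15  2 21] yaw -1.5059859 mid [395.85547 253.54341] len 29.334017
```

```bash
python3 - <<'E'
from h import *
t=cv2.imread("pics/top0.png");s=cv2.imread("pics/side0.png")
a=t[222:266,216:268];cv2.imwrite("pics/h2.png",cv2.resize(a,None,fx=13,fy=13,interpolation=cv2.INTER_NEAREST))
for n,im,box,th in(("top",t,(216,222,250,236),45),("top",t,(216,254,250,268),45),("side",s,(344,244,356,274),60),("side",s,(380,244,392,278),60)):
    x0,y0,x1,y1=box
    h=cv2.cvtColor(im[y0:y1,x0:x1],cv2.COLOR_BGR2HSV);m=((h[:,:,1]>th)&(h[:,:,2]>125)).astype(np.uint8)
    N,l,st,c=cv2.connectedComponentsWithStats(m,connectivity=8)
    k=1+np.argmax(st[1:,4])
    p=np.argwhere(l==k)[:,::-1]+[x0,y0]
    w=np.array([plane(n,q,82)[:2] for q in p],np.float32)
    vx,vy,cx,cy=cv2.fitLine(w,cv2.DIST_HUBER,0,.01,.01).ravel()
    if vy<0:vx,vy=-vx,-vy
    pr=(w-[cx,cy])@[vx,vy]
    print(n,st[k],"yaw",np.degrees(np.arctan2(-vx,vy)),"mid",np.array([cx,cy])+(pr.max()+pr.min())/2*np.array([vx,vy]),"len",np.ptp(pr))
E
```

```text
top [ 8  6 23  4 50] yaw 3.0029447 mid [458.42572 265.28085] len 46.588448
top [10  3 24  5 65] yaw 1.3908288 mid [395.15738 260.93225] len 48.28806
side [ 3  3  5 21 31] yaw 3.190768 mid [456.56174 267.33157] len 44.48492
side [ 2  8  4 22 34] yaw 3.4723086 mid [393.34546 264.02234] len 45.62314
```

View pics/h2.png

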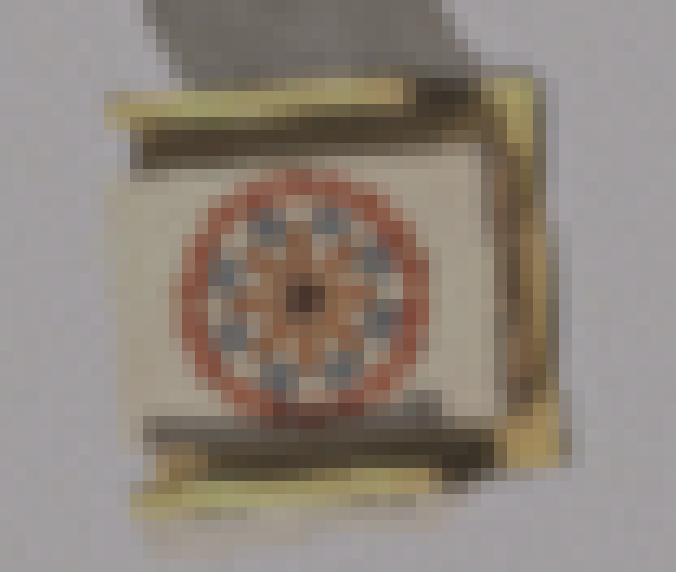

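```bash
cat >> h.py <<'E'
def plan(target,yaw,n=None,vmax=40.):
    "rows to bring TCP to target (mm) and tool-x yaw (deg), tool pointing down; prints tool-axis shifts"
    o=bot.get_obs();p=o["position"];R=o["eef_rot"]
    y0=np.degrees(np.arctan2(R[1,0],R[0,0]));dy=(yaw-y0+180)%360-180
    D=np.asarray(target,float)-p
    k=n or int(max(1,np.ceil(np.linalg.norm(D)/vmax),np.ceil(abs(dy)/7)))
    rows=[]
    for i in range(k):
        a=np.radians(y0+dy*i/k);d=D/k
        rows.append([[round((d[0]*np.cos(a)+d[1]*np.sin(a))/1000,4),round((d[0]*np.sin(a)-d[1]*np.cos(a))/1000,4),round(-d[2]/1000,4)],round(-dy/k,2)])
    print("t",round(o["time"],2),"pos",p.round(1),"yaw",round(y0,2),"q",o["qpos"].round(2),"F",o["contact_force"].round(1),"gap",round(o["finger_gap"],1),"D",D.round(1),"dyaw",round(dy,2))
    for i in range(0,k,5):print(rows[i:i+5])
E
python3 -c "
from h import *
plan((647.5,79,140),94.9)"
```

```text
t 0.1 pos [ 178.8 -493.2  230.6] yaw 19.93 q [-1.22  0.13 -0.04  1.41 -0.    1.57] F [ 0.1 -0.7 -0.2] gap 85.3 D [468.7 572.2 -90.6] dyaw 74.97
[[[np.float64(0.0335), np.float64(-0.0199), np.float64(0.0048)], np.float64(-3.95)], [[np.float64(0.0347), np.float64(-0.0176), np.float64(0.0048)], np.float64(-3.95)], [[np.float64(0.0359), np.float64(-0.0151), np.float64(0.0048)], np.float64(-3.95)], [[np.float64(0.0368), np.float64(-0.0126), np.float64(0.0048)], np.float64(-3.95)], [[np.float64(0.0376), np.float64(-0.0101), np.float64(0.0048)], np.float64(-3.95)]]
[[[np.float64(0.0382), np.float64(-0.0074), np.float64(0.0048)], np.float64(-3.95)], [[np.float64(0.0386), np.float64(-0.0048), np.float64(0.0048)], np.float64(-3.95)], [[np.float64(0.0389), np.float64(-0.0021), np.float64(0.0048)], np.float64(-3.95)], [[np.float64(0.0389), np.float64(0.0006), np.float64(0.0048)], np.float64(-3.95)], [[np.float64(0.0388), np.float64(0.0032), np.float64(0.0048)], np.float64(-3.95)]]
[[[np.float64(0.0385), np.float64(0.0059), np.float64(0.0048)], np.float64(-3.95)], [[np.float64(0.038), np.float64(0.0085), np.float64(0.0048)], np.float64(-3.95)], [[np.float64(0.0373), np.float64(0.0111), np.float64(0.0048)], np.float64(-3.95)], [[np.float64(0.0365), np.float64(0.0137), np.float64(0.0048)], np.float64(-3.95)], [[np.float64(0.0354), np.float64(0.0161), np.float64(0.0048)], np.float64(-3.95)]]
[[[np.float64(0.0342), np.float64(0.0185), np.float64(0.0048)], np.float64(-3.95)], [[np.float64(0.0329), np.float64(0.0208), np.float64(0.0048)], np.float64(-3.95)], [[np.float64(0.0314), np.float64(0.0231), np.float64(0.0048)], np.float64(-3.95)], [[np.float64(0.0297), np.float64(0.0252), np.float64(0.0048)], np.float64(-3.95)]]
```

Request:
move_arm(
  series=[
    [[0.034,-0.02,0.005],-4],
    [[0.035,-0.018,0.005],-4],
    [[0.036,-0.015,0.005],-4],
    [[0.037,-0.013,0.005],-4],
    [[0.038,-0.01,0.005],-4],
  ],
  fingers=0,
)

```text
time: 0.52
position: [303.4, -339.8, 205.7]
eef_rot: [[0.765, 0.644, -0.0], [0.644, -0.765, 0.0], [0.0, -0.001, -1.0]]
contact_force: [1.0, -1.3, 0.2]
finger_gap: 85.3
```

Request:
move_arm(
  series=[
    [[0.038,-0.007,0.005],-4],
    [[0.039,-0.005,0.005],-4],
    [[0.039,-0.002,0.005],-4],
    [[0.039,0.001,0.005],-4],
    [[0.039,0.003,0.005],-4],
  ],
)

```text
time: 0.93
position: [426.7, -188.2, 180.9]
eef_rot: [[0.498, 0.867, -0.0], [0.867, -0.498, -0.0], [-0.0, -0.0, -1.0]]
contact_force: [0.0, 0.3, 0.2]
finger_gap: 85.3
```

Request:
move_arm(
  series=[
    [[0.038,0.006,0.005],-4],
    [[0.038,0.008,0.005],-4],
    [[0.037,0.011,0.005],-4],
    [[0.036,0.014,0.005],-4],
    [[0.035,0.016,0.005],-4],
  ],
)

```text
time: 1.35
position: [547.5, -37.5, 155.7]
eef_rot: [[0.171, 0.985, -0.0], [0.985, -0.171, -0.0], [-0.0, -0.0, -1.0]]
contact_force: [0.1, -1.3, -0.2]
finger_gap: 85.2
```

```bash
sed -i 's/rows.append(\(.*\))$/rows.append(eval(repr(\1).replace("np.float64","")))/' h.py; python3 -c "
from h import *
plan((647.5,79,140),94.9)"
```

```text
t 1.35 pos [547.5 -37.5 155.7] yaw 80.15 q [-0.07  0.18 -0.14  1.25 -0.    1.67] F [ 0.1 -1.3 -0.2] gap 85.2 D [100.  116.5 -15.7] dyaw 14.75
[[[0.033, 0.0196, 0.0039], -3.69], [[0.0316, 0.0217, 0.0039], -3.69], [[0.0302, 0.0237, 0.0039], -3.69], [[0.0286, 0.0256, 0.0039], -3.69]]
```

Request:
move_arm(
  series=[
    [[0.033,0.0195,0.004],-3.7],
    [[0.0315,0.0215,0.004],-3.7],
    [[0.03,0.0235,0.004],-3.7],
    [[0.0285,0.0255,0.004],-3.7],
    [[0,0,0],0],
  ],
)

```text
time: 1.77
position: [649.1, 81.4, 137.1]
eef_rot: [[-0.089, 0.996, -0.002], [0.996, 0.089, 0.001], [0.002, -0.002, -1.0]]
contact_force: [-1.9, -0.2, 0.1]
finger_gap: 85.4
```

```bash
python3 - <<'E'
from h import *
plan((647.5,79,60),94.9)
for n in("side","top"): cv2.imwrite(f"pics/{n}1.png",bot.camera(n)[:,:,::-1])
s=cv2.imread("pics/side1.png");t=cv2.imread("pics/top1.png")
a=cv2.resize(s[90:240,215:345],None,fx=3,fy=3,interpolation=cv2.INTER_CUBIC);b=cv2.resize(t[70:220,250:380],None,fx=3,fy=3,interpolation=cv2.INTER_CUBIC)
cv2.imwrite("pics/c1.png",np.hstack([a,b]))
E
```

```text
t 1.77 pos [649.1  81.4 137.1] yaw 95.13 q [0.12 0.39 0.09 1.28 0.   1.61] F [-1.9 -0.2  0.1] gap 85.4 D [ -1.6  -2.4 -77.1] dyaw -0.23
[[[-0.0011, -0.0009, 0.0385], 0.12], [[-0.0011, -0.0009, 0.0385], 0.12]]
```

View pics/c1.png

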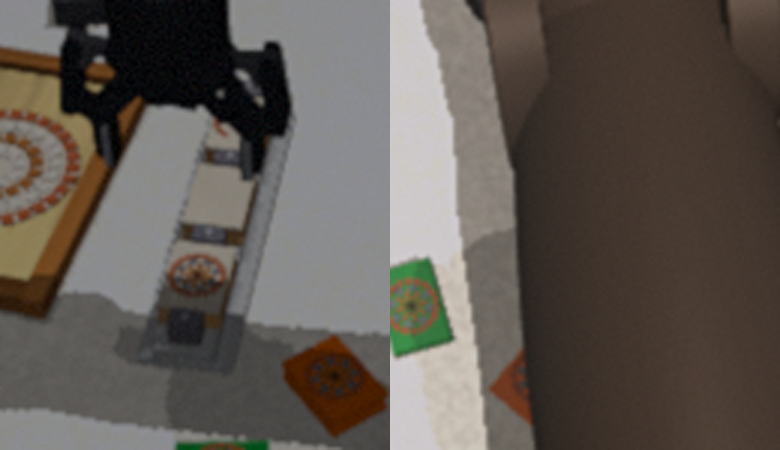

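```bash
python3 - <<'E'
from h import *
o=bot.get_obs();p=o["position"];R=o["eef_rot"];y=R[:,1]
print(p)
for z in(0,5,10,13):
  print(z,[proj("side",p+s*50*y+[0,0,z]).round(1) for s in(-1,1)])
s=cv2.imread("pics/side1.png")
cv2.imwrite("pics/c1b.png",cv2.resize(s[100:165,225:325],None,fx=7,fy=7,interpolation=cv2.INTER_NEAREST))
E
```

```text
[646.37336159  77.56418297 138.50590329]
0 [array([302. , 149.6]), array([253.8, 144.3])]
5 [array([301.9, 147.8]), array([253.5, 142.5])]
10 [array([301.8, 146. ]), array([253.3, 140.7])]
13 [array([301.8, 144.9]), array([253.1, 139.6])]
```

View pics/c1b.png

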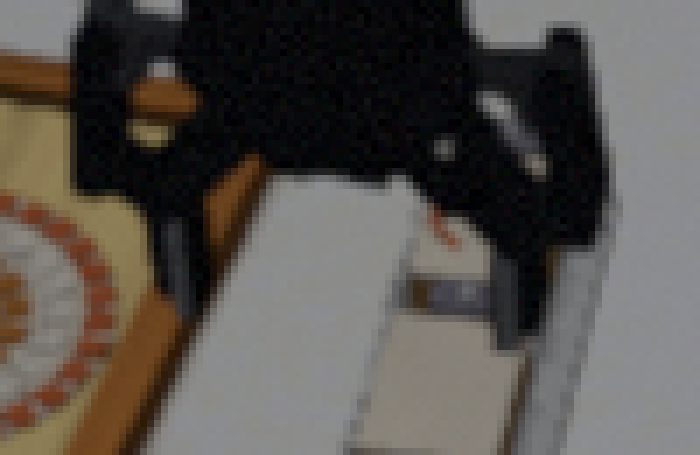

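```bash
python3 - <<'E'
from h import *
o=bot.get_obs();p=o["position"];R=o["eef_rot"];y=R[:,1];x=R[:,0]
print(p,R.round(3).tolist())
for z in(8,13):
  print(z,[proj("side",p+s*d*y+11*x+[0,0,z]).round(1) for s in(-1,1) for d in(43,50,57)])
plan((647.5,79,60),94.9)
E
```

```text
[646.37336159  77.56418297 138.50590329] [[-0.084, 0.996, -0.003], [0.996, 0.084, -0.001], [-0.0, -0.003, -1.0]]
8 [array([297.4, 150.1]), array([300.9, 150.5]), array([304.3, 150.9]), array([255.4, 145.5]), array([252.1, 145.1]), array([248.7, 144.8])]
13 [array([297.4, 148.3]), array([300.8, 148.7]), array([304.3, 149.1]), array([255.2, 143.7]), array([251.8, 143.3]), array([248.4, 143. ])]
t 1.87 pos [646.4  77.6 138.5] yaw 94.82 q [ 0.12  0.38  0.09  1.28 -0.    1.61] F [-0.8 -0.4  0.1] gap 85.4 D [  1.1   1.4 -78.5] dyaw 0.08
[[[0.0007, 0.0006, 0.0393], -0.04], [[0.0007, 0.0006, 0.0393], -0.04]]
```

Request:
move_arm(
  series=[
    [[0.001,0.001,0.038],0],
    [[0.0,0.0,0.038],0],
    [[0,0,0.025],0],
    [[0,0,0.01],0],
    [[0,0,0.003],0],
  ],
)

```text
time: 2.28
position: [645.2, 76.1, 24.4]
eef_rot: [[-0.081, 0.997, -0.004], [0.997, 0.081, -0.001], [-0.0, -0.004, -1.0]]
contact_force: [-1.5, 0.2, 0.3]
finger_gap: 85.3
```

```bash
python3 - <<'E'
from h import *
cv2.imwrite("pics/s2.png",bot.camera("side")[:,:,::-1])
plan((647.5,79,20),94.9)
s=cv2.imread("pics/s2.png")
cv2.imwrite("pics/c2.png",cv2.resize(s[110:220,225:335],None,fx=5,fy=5,interpolation=cv2.INTER_CUBIC))
E
```

```text
t 2.33 pos [646.3  76.4  25.7] yaw 94.64 q [ 0.12  0.43 -0.1   1.05 -0.    1.61] F [-0.8  0.8  0. ] gap 85.5 D [ 1.2  2.6 -5.7] dyaw 0.26
[[[0.0025, 0.0014, 0.0057], -0.26]]
```

View pics/c2.png

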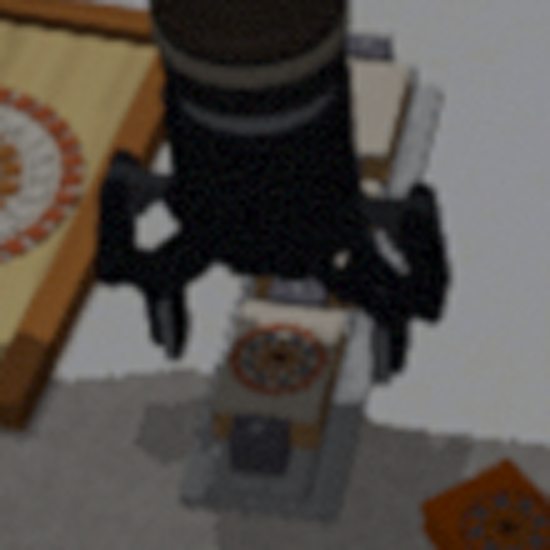

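Request:
move_arm(
  series=[
    [[0.002,0.001,0.006],0],
    [[0,0,0],0],
  ],
)

```text
time: 2.5
position: [649.3, 79.6, 21.7]
eef_rot: [[-0.082, 0.997, 0.003], [0.997, 0.082, 0.0], [0.0, 0.003, -1.0]]
contact_force: [1.0, -0.3, -0.0]
finger_gap: 85.5
```

Request:
move_arm(
  series=[
    [[0,0,0],0],
    [[0,0,0],0],
    [[0,0,0],0],
    [[0,0,0],0],
    [[0,0,0],0],
  ],
  fingers=1,
)

```text
time: 2.92
position: [649.0, 79.7, 21.5]
eef_rot: [[-0.083, 0.997, 0.002], [0.997, 0.083, 0.0], [0.0, 0.002, -1.0]]
contact_force: [-0.5, -1.1, 4.5]
finger_gap: 44.6
```

Request:
move_arm(
  series=[
    [[0,0,0],0],
    [[0,0,0],0],
    [[0,0,0],0],
  ],
)

```text
time: 3.17
position: [649.0, 79.7, 21.5]
eef_rot: [[-0.082, 0.997, 0.002], [0.997, 0.082, 0.0], [0.0, 0.002, -1.0]]
contact_force: [-0.2, -0.0, 6.4]
finger_gap: 44.5
```

Request:
move_arm(
  series=[
    [[0,0,-0.003],0],
    [[0,0,-0.003],0],
    [[0,0,-0.003],0],
    [[0,0,-0.003],0],
    [[0,0,-0.004],0],
  ],
)

```text
time: 3.58
position: [648.4, 79.6, 36.8]
eef_rot: [[-0.082, 0.997, 0.0], [0.997, 0.082, -0.0], [-0.0, 0.0, -1.0]]
contact_force: [0.2, -0.3, 0.0]
finger_gap: 44.5
```

Request:
move_arm(
  series=[
    [[0,0,-0.006],0],
    [[0,0,-0.01],0],
    [[0,0,-0.015],0],
    [[0,0,-0.015],0],
    [[0,0,0],0],
  ],
)

```text
time: 4.0
position: [650.4, 79.8, 87.0]
eef_rot: [[-0.082, 0.997, 0.006], [0.997, 0.082, 0.001], [0.0, 0.007, -1.0]]
contact_force: [0.8, -0.1, 1.2]
finger_gap: 44.9
```

```bash
python3 - <<'E'
from h import *
cv2.imwrite("pics/s3.png",bot.camera("side")[:,:,::-1])
plan((449,-264,90),94.9)
s=cv2.imread("pics/s3.png")
cv2.imwrite("pics/c3.png",cv2.resize(s[90:220,215:335],None,fx=4.5,fy=4.5,interpolation=cv2.INTER_CUBIC))
E
```

```text
t 4.05 pos [649.9  79.8  85.2] yaw 94.73 q [ 0.12  0.4  -0.01  1.16 -0.    1.61] F [ 0.6 -0.2 -1. ] gap 44.4 D [-200.9 -343.8    4.8] dyaw 0.17
[[[-0.0326, -0.0229, -0.0005], -0.02], [[-0.0326, -0.0229, -0.0005], -0.02], [[-0.0326, -0.0229, -0.0005], -0.02], [[-0.0326, -0.0229, -0.0005], -0.02], [[-0.0326, -0.0229, -0.0005], -0.02]]
[[[-0.0326, -0.0229, -0.0005], -0.02], [[-0.0326, -0.0229, -0.0005], -0.02], [[-0.0326, -0.0229, -0.0005], -0.02], [[-0.0326, -0.0229, -0.0005], -0.02], [[-0.0325, -0.0229, -0.0005], -0.02]]
```

View pics/c3.png

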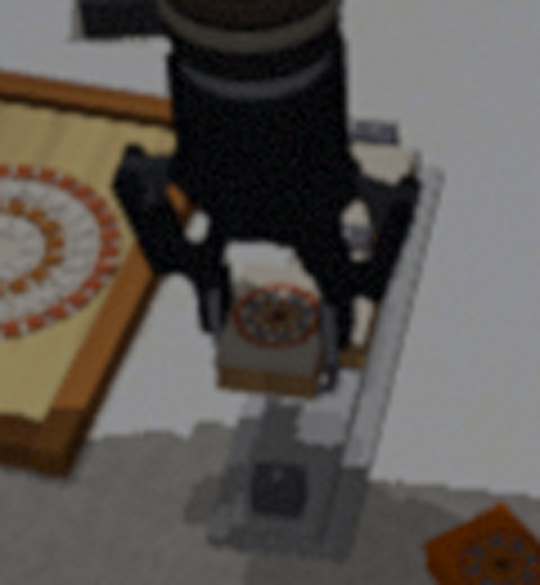

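Tablet is held level and clear; the neighbours are still clipped. Next: move it to the mat.

Request:
move_arm(
  series=[
    [[-0.02,-0.014,-0.005],0],
    [[-0.033,-0.023,0],0],
    [[-0.033,-0.023,0],0],
    [[-0.033,-0.023,0],0],
    [[-0.033,-0.023,0],0],
  ],
)

```text
time: 4.47
position: [553.7, -81.7, 86.7]
eef_rot: [[-0.083, 0.997, -0.0], [0.997, 0.083, -0.0], [-0.0, -0.0, -1.0]]
contact_force: [0.4, -1.1, -0.8]
finger_gap: 44.7
```

Request:
move_arm(
  series=[
    [[-0.033,-0.023,0],0],
    [[-0.033,-0.023,0],0],
    [[-0.033,-0.023,0],0],
    [[-0.033,-0.023,0],0],
    [[-0.02,-0.014,0],0],
  ],
)

```text
time: 4.88
position: [459.7, -243.3, 86.9]
eef_rot: [[-0.08, 0.997, -0.001], [0.997, 0.08, -0.001], [-0.001, -0.001, -1.0]]
contact_force: [0.6, -0.3, -0.4]
finger_gap: 44.6
```

```bash
python3 - <<'E'
from h import *
plan((449,-264,30),94.9)
E
```

```text
t 4.88 pos [ 459.7 -243.3   86.9] yaw 94.6 q [-0.49  0.16 -0.32  1.09 -0.    1.  ] F [ 0.6 -0.3 -0.4] gap 44.6 D [-10.7 -20.7 -56.9] dyaw 0.3
[[[-0.0099, -0.0061, 0.0285], -0.15], [[-0.0099, -0.0062, 0.0285], -0.15]]
```

Request:
move_arm(
  series=[
    [[-0.01,-0.006,0.02],0],
    [[-0.01,-0.006,0.02],0],
    [[0,0,0.017],0],
    [[0,0,0.008],0],
    [[0,0,0],0],
  ],
)

```text
time: 5.3
position: [450.0, -261.0, 20.0]
eef_rot: [[-0.082, 0.997, -0.003], [0.997, 0.082, 0.002], [0.002, -0.003, -1.0]]
contact_force: [-0.5, 0.3, -0.6]
finger_gap: 45.0
```

```bash
python3 - <<'E'
from h import *
cv2.imwrite("pics/s4.png",bot.camera("side")[:,:,::-1])
plan((449,-264,10),94.9)
s=cv2.imread("pics/s4.png")
cv2.imwrite("pics/c4.png",cv2.resize(s[30:160,320:460],None,fx=4.5,fy=4.5,interpolation=cv2.INTER_CUBIC))
E
```

```text
t 5.35 pos [ 451.  -261.2   21.4] yaw 94.74 q [-0.52  0.21 -0.42  0.95  0.    0.96] F [ 0.1  0.4 -0.9] gap 44.8 D [ -2.   -2.8 -11.4] dyaw 0.16
[[[-0.0026, -0.0022, 0.0114], -0.16]]
```

View pics/c4.png

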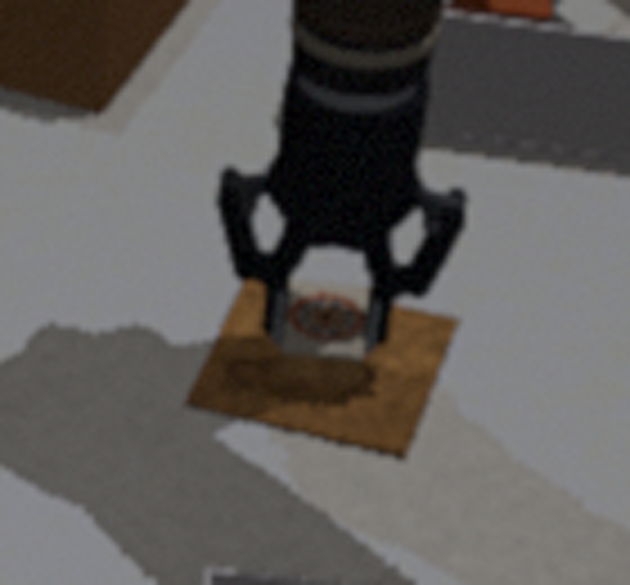

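Request:
move_arm(
  series=[
    [[-0.002,0,0.006],0],
    [[0,0,0.004],0],
    [[0,0,0.002],0],
    [[0,0,0],0],
  ],
)

```text
time: 5.68
position: [452.0, -263.6, 10.2]
eef_rot: [[-0.083, 0.997, -0.0], [0.997, 0.083, 0.0], [0.0, -0.0, -1.0]]
contact_force: [0.1, -0.5, -1.8]
finger_gap: 44.5
```

Request:
move_arm(
  series=[
    [[0,0,0.001],0],
    [[0,0,0],0],
  ],
)

```text
time: 5.85
position: [452.1, -263.7, 9.5]
eef_rot: [[-0.083, 0.997, 0.0], [0.997, 0.083, -0.0], [-0.0, 0.0, -1.0]]
contact_force: [1.4, -0.4, -1.0]
finger_gap: 44.6
```

Request:
move_arm(
  series=[
    [[0,0,0.001],0],
    [[0,0,0],0],
  ],
)

```text
time: 6.02
position: [451.9, -263.8, 8.3]
eef_rot: [[-0.083, 0.997, 0.0], [0.997, 0.083, -0.0], [-0.0, 0.0, -1.0]]
contact_force: [0.5, 0.5, -0.4]
finger_gap: 44.7
```

Request:
move_arm(
  series=[
    [[0,0,0.001],0],
    [[0,0,0],0],
  ],
)

```text
time: 6.18
position: [451.8, -263.8, 7.2]
eef_rot: [[-0.082, 0.997, -0.0], [0.997, 0.082, 0.0], [0.0, -0.0, -1.0]]
contact_force: [-1.2, 0.6, -1.8]
finger_gap: 44.8
```

Request:
move_arm(
  series=[
    [[0,0,0.001],0],
    [[0,0,0],0],
  ],
)

```text
time: 6.35
position: [451.8, -263.7, 6.1]
eef_rot: [[-0.082, 0.997, -0.0], [0.997, 0.082, 0.0], [0.0, -0.0, -1.0]]
contact_force: [-0.3, -0.4, -1.0]
finger_gap: 44.8
```

Request:
move_arm(
  series=[
    [[0,0,0.001],0],
    [[0,0,0],0],
  ],
)

```text
time: 6.52
position: [451.9, -263.8, 5.5]
eef_rot: [[-0.082, 0.997, 0.0], [0.997, 0.082, -0.0], [-0.0, 0.0, -1.0]]
contact_force: [-0.7, 0.9, 1.6]
finger_gap: 44.6
```

Request:
move_arm(
  series=[
    [[0,0,0.0005],0],
    [[0,0,0],0],
  ],
)

```text
time: 6.68
position: [451.9, -263.8, 5.5]
eef_rot: [[-0.082, 0.997, 0.0], [0.997, 0.082, -0.0], [-0.0, 0.0, -1.0]]
contact_force: [-2.3, 1.8, 5.7]
finger_gap: 44.7
```

Request:
move_arm(
  series=[
    [[0,0,0],0],
    [[0,0,0],0],
    [[0,0,0],0],
    [[0,0,0],0],
    [[0,0,0],0],
  ],
  fingers=0,
)

```text
time: 7.1
position: [451.8, -263.8, 4.6]
eef_rot: [[-0.082, 0.997, -0.0], [0.997, 0.082, 0.0], [0.0, -0.0, -1.0]]
contact_force: [-0.4, -0.6, -0.5]
finger_gap: 85.5
```

Request:
move_arm(
  series=[
    [[0,0,0],0],
    [[0,0,0],0],
    [[0,0,-0.02],0],
    [[0,0,-0.035],0],
    [[0,0,-0.035],0],
  ],
)

```text
time: 7.52
position: [450.7, -263.1, 94.7]
eef_rot: [[-0.082, 0.997, -0.003], [0.997, 0.082, 0.002], [0.002, -0.003, -1.0]]
contact_force: [-0.2, 0.4, -0.1]
finger_gap: 85.1
```

```bash
python3 - <<'E'
from h import *
for n in("side","top"): cv2.imwrite(f"pics/{n}5.png",bot.camera(n)[:,:,::-1])
plan((449,-264,110),184.9)
s=cv2.imread("pics/side5.png");t=cv2.imread("pics/top5.png")
a=cv2.resize(s[30:150,320:450],None,fx=3,fy=3,interpolation=cv2.INTER_CUBIC);b=cv2.resize(t[170:290,415:545],None,fx=3,fy=3,interpolation=cv2.INTER_CUBIC)
cv2.imwrite("pics/c5.png",np.hstack([a,b]))
E
```

```text
t 7.62 pos [ 454.8 -265.5  100.5] yaw 94.73 q [-0.53  0.15 -0.3   1.11  0.    0.96] F [ 0.2 -0.   0.7] gap 85.6 D [-5.8  1.5  9.5] dyaw 90.17
[[[0.0002, -0.0004, -0.0007], -6.94], [[0.0002, -0.0004, -0.0007], -6.94], [[0.0003, -0.0004, -0.0007], -6.94], [[0.0003, -0.0004, -0.0007], -6.94], [[0.0003, -0.0003, -0.0007], -6.94]]
[[[0.0004, -0.0003, -0.0007], -6.94], [[0.0004, -0.0002, -0.0007], -6.94], [[0.0004, -0.0002, -0.0007], -6.94], [[0.0004, -0.0001, -0.0007], -6.94], [[0.0005, -0.0001, -0.0007], -6.94]]
[[[0.0005, -0.0, -0.0007], -6.94], [[0.0005, 0.0, -0.0007], -6.94], [[0.0005, 0.0001, -0.0007], -6.94]]
```

View pics/c5.png

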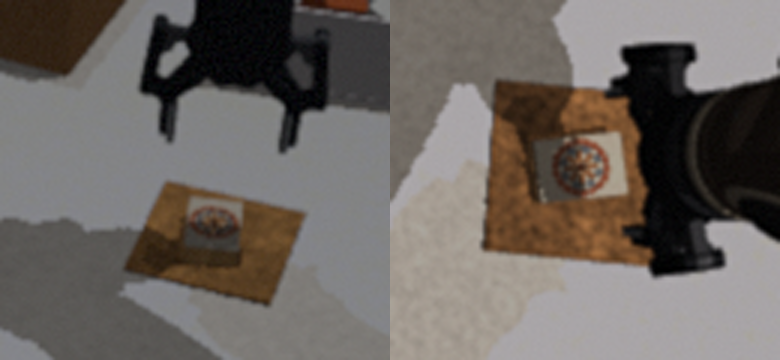

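Tablet lies flat and face up on the mat, rosette at about top (609,225) and side (391,104). I'll measure it for the second grasp.

```bash
python3 - <<'E'
from h import *
s=cv2.imread("pics/side5.png");t=cv2.imread("pics/top5.png")
def ring2(im,x0,y0,x1,y1,th):
    b=im[y0:y1,x0:x1];hsv=cv2.cvtColor(b,cv2.COLOR_BGR2HSV)
    lab=cv2.cvtColor(b,cv2.COLOR_BGR2LAB).astype(int);m=(lab[:,:,1]>th)
    p=np.argwhere(m)[:,::-1].astype(np.float32);h=cv2.convexHull(p)[:,0];e=cv2.fitEllipse(h);return np.array(e[0])+[x0,y0],e[1]
# top tablet face at crop (532..625,132..200)/3 -> 
b=ring2(t,597,0+213,622,237,136) if False else None
x0,y0,x1,y1=594,213,624,238
x0-=0
lx=lambda c:(c[0]/3+415,c[1]/3+170)
print(lx((581,165)))
E
```

```text
(608.6666666666666, 225.0)
```

```bash
python3 - <<'E'
from h import *
s=cv2.imread("pics/side5.png");t=cv2.imread("pics/top5.png")
def ell(im,x0,y0,x1,y1,th):
    lab=cv2.cvtColor(im[y0:y1,x0:x1],cv2.COLOR_BGR2LAB).astype(int);m=(lab[:,:,1]>th)
    p=np.argwhere(m)[:,::-1].astype(np.float32);e=cv2.fitEllipse(cv2.convexHull(p)[:,0]);return np.array(e[0])+[x0,y0],e[1]
for th in(134,137,140):
    b=ell(t,467,214,491,236,th);a=ell(s,382,98,402,112,th)
    print(th,a,b,tri(a[0],b[0]),plane("top",b[0],24),plane("side",a[0],24))
# face orientation: corners from the crop (3x): top
x0,y0,x1,y1=460,210,500,240
h=cv2.cvtColor(t[y0:y1,x0:x1],cv2.COLOR_BGR2HSV);m=((h[:,:,1]<70)&(h[:,:,2]>90)).astype(np.uint8)
m=cv2.morphologyEx(m,cv2.MORPH_CLOSE,np.ones((9,9)));m=cv2.morphologyEx(m,cv2.MORPH_OPEN,np.ones((5,5)))
c=max(cv2.findContours(m,0,1)[0],key=cv2.contourArea)[:,0]+[x0,y0]
print(cv2.minAreaRect(np.array([plane("top",p,24)[:2] for p in c],np.float32)))
E
```

```text
134 (array([397.59615326, 104.98308611]), (11.141501426696777, 30.461835861206055)) (array([478.19821548, 225.12070465]), (17.82157325744629, 29.536691665649414)) (array([ 444.91429146, -267.59359817,   17.03174832]), np.float64(19.24537784708978)) [ 454.40421286 -264.8130247    24.        ] [ 434.88682091 -259.20995375   24.        ]
137 (array([390.62914562, 103.57438183]), (9.120216369628906, 15.091140747070312)) (array([478.67243004, 225.35907078]), (17.9498291015625, 18.928617477416992)) (array([ 453.78291087, -267.80876832,   18.21472491]), np.float64(0.3293700463614793)) [ 453.84780865 -265.83566387   24.        ] [ 453.14802779 -260.51738868   24.        ]Traceback (most recent call last):
  File "<stdin>", line 7, in <module>
  File "<stdin>", line 5, in ell
cv2.error: OpenCV(4.12.0) /io/opencv/modules/imgproc/src/shapedescr.cpp:361: error: (-201:Incorrect size of input array) There should be at least 5 points to fit the ellipse in function 'fitEllipseNoDirect'
```

Request:
move_arm(
  series=[
    [[0,0,0],-7],
    [[0,0,0],-7],
    [[0,0,0],-7],
    [[0,0,0],-7],
    [[0,0,0],-7],
  ],
)

```text
time: 8.03
position: [451.7, -263.7, 94.3]
eef_rot: [[-0.644, 0.765, -0.0], [0.765, 0.644, 0.0], [0.0, -0.0, -1.0]]
contact_force: [-0.1, 0.5, -0.0]
finger_gap: 85.2
```

Request:
move_arm(
  series=[
    [[0,0,0],-7],
    [[0,0,0],-7],
    [[0,0,0],-7],
    [[0,0,0],-7],
    [[0,0,0],-7],
  ],
)

```text
time: 8.45
position: [451.7, -263.7, 94.2]
eef_rot: [[-0.966, 0.258, -0.0], [0.258, 0.966, 0.0], [0.001, 0.0, -1.0]]
contact_force: [0.1, 0.0, -0.0]
finger_gap: 85.5
```

Request:
move_arm(
  series=[
    [[0,0,0],-7],
    [[0,0,0],-7],
    [[0,0,0],-6],
    [[0,0,0],0],
    [[0,0,0],0],
  ],
)

```text
time: 8.87
position: [451.7, -263.7, 94.4]
eef_rot: [[-0.997, -0.079, -0.0], [-0.079, 0.997, 0.0], [0.0, 0.0, -1.0]]
contact_force: [-0.3, 0.2, 0.1]
finger_gap: 85.4
```

```bash
python3 - <<'E'
from h import *
for n in("side","top"): cv2.imwrite(f"pics/{n}6.png",bot.camera(n)[:,:,::-1])
plan((452.5,-264.3,30),184.7)
s=cv2.imread("pics/side6.png");t=cv2.imread("pics/top6.png")
a=cv2.resize(s[30:150,320:450],None,fx=3,fy=3,interpolation=cv2.INTER_CUBIC);b=cv2.resize(t[170:290,415:545],None,fx=3,fy=3,interpolation=cv2.INTER_CUBIC)
cv2.imwrite("pics/c6.png",np.hstack([a,b]))
E
```

```text
t 8.97 pos [ 451.8 -263.7   94.5] yaw -175.41 q [-0.53  0.16 -0.3   1.11 -0.   -0.61] F [-0.1 -0.3  0.9] gap 85.3 D [  0.7  -0.6 -64.5] dyaw 0.11
[[[-0.0003, -0.0003, 0.0323], -0.06], [[-0.0003, -0.0003, 0.0323], -0.06]]
```

View pics/c6.png

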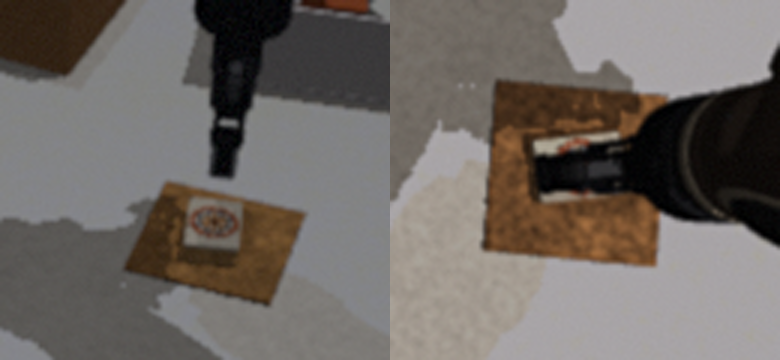

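Request:
move_arm(
  series=[
    [[-0.0005,0,0.03],0],
    [[0,0,0.03],0],
    [[0,0,0.018],0],
    [[0,0,0.005],0],
    [[0,0,0],0],
  ],
)

```text
time: 9.38
position: [451.2, -263.1, 10.4]
eef_rot: [[-0.997, -0.081, -0.003], [-0.081, 0.997, 0.002], [0.003, 0.002, -1.0]]
contact_force: [0.1, -0.7, 0.2]
finger_gap: 85.6
```

Request:
move_arm(
  series=[
    [[0,0,0.004],0],
    [[0,0,0.002],0],
    [[0,0,0.001],0],
    [[0,0,0],0],
  ],
)

```text
time: 9.72
position: [452.9, -264.0, 5.5]
eef_rot: [[-0.997, -0.082, 0.001], [-0.082, 0.997, -0.001], [-0.001, -0.001, -1.0]]
contact_force: [0.6, 0.8, 1.1]
finger_gap: 85.5
```

```bash
python3 - <<'E'
from h import *
cv2.imwrite("pics/s7.png",bot.camera("side")[:,:,::-1])
plan((452.5,-264.3,3),184.7)
s=cv2.imread("pics/s7.png")
cv2.imwrite("pics/c7.png",cv2.resize(s[50:150,340:440],None,fx=5,fy=5,interpolation=cv2.INTER_CUBIC))
E
```

```text
t 9.77 pos [ 452.8 -264.     5.5] yaw -175.28 q [-0.53  0.22 -0.43  0.91  0.   -0.61] F [0.4 0.  0.4] gap 85.5 D [-0.3 -0.3 -2.5] dyaw -0.02
[[[0.0003, -0.0003, 0.0025], 0.02]]
```

View pics/c7.png

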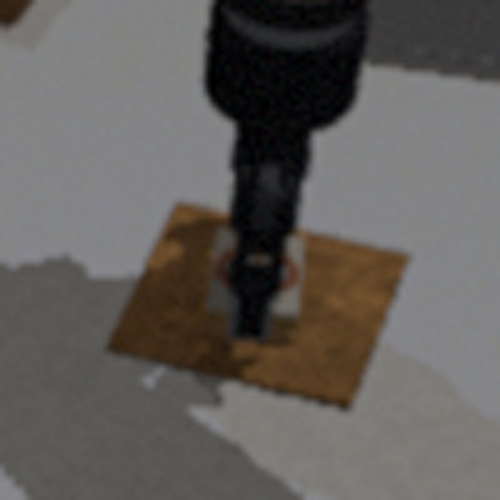

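Request:
move_arm(
  series=[
    [[0,0,0.002],0],
    [[0,0,0],0],
  ],
)

```text
time: 9.93
position: [452.4, -263.8, 2.9]
eef_rot: [[-0.997, -0.082, 0.0], [-0.082, 0.997, -0.0], [-0.0, -0.0, -1.0]]
contact_force: [-0.5, -0.5, -0.1]
finger_gap: 85.5
```

Request:
move_arm(
  series=[
    [[0,0,0],0],
    [[0,0,0],0],
    [[0,0,0],0],
    [[0,0,0],0],
    [[0,0,0],0],
  ],
  fingers=1,
)

```text
time: 10.35
position: [452.7, -263.9, 3.5]
eef_rot: [[-0.997, -0.082, 0.001], [-0.082, 0.997, -0.0], [-0.001, -0.001, -1.0]]
contact_force: [-0.7, 0.3, 5.5]
finger_gap: 62.4
```

Request:
move_arm(
  series=[
    [[0,0,0],0],
    [[0,0,-0.003],0],
    [[0,0,-0.005],0],
    [[0,0,-0.01],0],
    [[0,0,-0.01],0],
  ],
)

```text
time: 10.77
position: [452.1, -263.6, 31.3]
eef_rot: [[-0.997, -0.082, -0.001], [-0.082, 0.997, 0.0], [0.001, 0.001, -1.0]]
contact_force: [0.2, -0.3, -1.4]
finger_gap: 62.2
```

```bash
python3 - <<'E'
from h import *
cv2.imwrite("pics/s8.png",bot.camera("side")[:,:,::-1])
plan((425.5,264.3,150),183)
s=cv2.imread("pics/s8.png")
cv2.imwrite("pics/c8.png",cv2.resize(s[40:140,340:440],None,fx=5,fy=5,interpolation=cv2.INTER_CUBIC))
E
```

```text
t 10.82 pos [ 453.4 -264.3   33.8] yaw -175.27 q [-0.53  0.2  -0.4   0.97 -0.   -0.61] F [ 0.8 -0.6  1.1] gap 62.5 D [-27.9 528.6 116.2] dyaw -1.73
[[[-0.0011, 0.0378, -0.0083], 0.12], [[-0.001, 0.0378, -0.0083], 0.12], [[-0.001, 0.0378, -0.0083], 0.12], [[-0.0009, 0.0378, -0.0083], 0.12], [[-0.0008, 0.0378, -0.0083], 0.12]]
[[[-0.0007, 0.0378, -0.0083], 0.12], [[-0.0006, 0.0378, -0.0083], 0.12], [[-0.0006, 0.0378, -0.0083], 0.12], [[-0.0005, 0.0378, -0.0083], 0.12], [[-0.0004, 0.0378, -0.0083], 0.12]]
[[[-0.0003, 0.0378, -0.0083], 0.12], [[-0.0002, 0.0378, -0.0083], 0.12], [[-0.0002, 0.0378, -0.0083], 0.12], [[-0.0001, 0.0378, -0.0083], 0.12]]
```

View pics/c8.png

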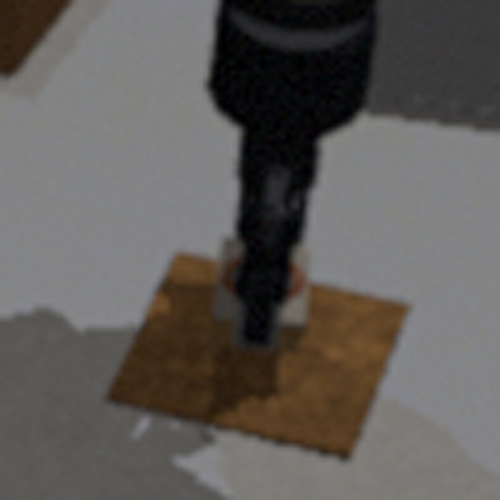

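Request:
move_arm(
  series=[
    [[0,0,-0.03],0],
    [[0,0.01,-0.035],0],
    [[-0.001,0.025,-0.03],0],
    [[-0.001,0.035,-0.02],0],
    [[-0.001,0.037,0],0],
  ],
)

```text
time: 11.23
position: [448.9, -157.3, 151.3]
eef_rot: [[-0.997, -0.08, 0.008], [-0.08, 0.997, -0.003], [-0.008, -0.003, -1.0]]
contact_force: [1.2, -0.3, -1.4]
finger_gap: 62.5
```

Request:
move_arm(
  series=[
    [[-0.001,0.038,0],0],
    [[-0.001,0.038,0],0],
    [[-0.001,0.038,0],0],
    [[-0.001,0.038,0],0.5],
    [[-0.001,0.038,0],0.5],
  ],
)

```text
time: 11.65
position: [435.9, 34.6, 146.7]
eef_rot: [[-0.998, -0.064, 0.002], [-0.064, 0.998, 0.0], [-0.002, 0.0, -1.0]]
contact_force: [0.7, 0.6, -1.2]
finger_gap: 62.1
```

Request:
move_arm(
  series=[
    [[0,0.038,0],0.5],
    [[0,0.038,0],0],
    [[0,0.038,0],0],
    [[0,0.038,0],0],
    [[0,0.025,0],0],
  ],
)

```text
time: 12.07
position: [425.5, 212.7, 146.6]
eef_rot: [[-0.998, -0.058, 0.001], [-0.058, 0.998, 0.001], [-0.001, 0.001, -1.0]]
contact_force: [-0.3, -0.5, -0.8]
finger_gap: 62.0
```

```bash
python3 - <<'E'
from h import *
plan((425.5,264.3,150),183)
E
```

```text
t 12.07 pos [425.5 212.7 146.6] yaw -176.65 q [ 0.46  0.05 -0.31  1.21  0.    0.4 ] F [-0.3 -0.5 -0.8] gap 62.0 D [-0.  51.6  3.4] dyaw -0.35
[[[-0.0015, 0.0257, -0.0017], 0.17], [[-0.0014, 0.0257, -0.0017], 0.17]]
```

Request:
move_arm(
  series=[
    [[-0.0015,0.026,-0.001],0],
    [[-0.0015,0.02,0],0],
    [[0,0.005,0],0],
    [[0,0,0],0],
    [[0,0,0],0],
  ],
)

```text
time: 12.48
position: [425.9, 260.3, 147.0]
eef_rot: [[-0.998, -0.057, -0.0], [-0.057, 0.998, -0.001], [0.0, -0.001, -1.0]]
contact_force: [0.7, 1.1, -1.0]
finger_gap: 62.2
```

```bash
python3 - <<'E'
from h import *
for n in("side","top"): cv2.imwrite(f"pics/{n}9.png",bot.camera(n)[:,:,::-1])
plan((425.5,264.3,100),183)
s=cv2.imread("pics/side9.png");t=cv2.imread("pics/top9.png")
a=cv2.resize(s[180:310,305:435],None,fx=3,fy=3,interpolation=cv2.INTER_CUBIC);b=cv2.resize(t[180:310,165:295],None,fx=3,fy=3,interpolation=cv2.INTER_CUBIC)
cv2.imwrite("pics/c9.png",np.hstack([a,b]))
E
```

```text
t 12.58 pos [426.  259.6 147. ] yaw -176.84 q [ 0.55  0.09 -0.26  1.22 -0.    0.49] F [-0.6  0.4 -1.1] gap 62.5 D [ -0.5   4.7 -47. ] dyaw -0.16
[[[0.0001, 0.0023, 0.0235], 0.08], [[0.0001, 0.0023, 0.0235], 0.08]]
```

View pics/c9.png

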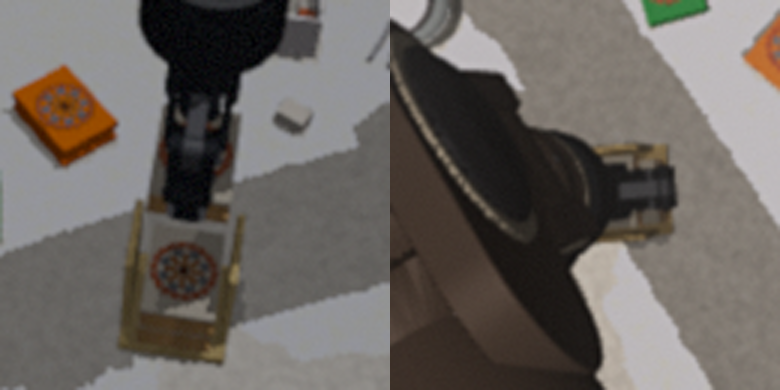

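Request:
move_arm(
  series=[
    [[0,0.002,0.015],0],
    [[0,0.002,0.02],0],
    [[0,0.001,0.012],0],
    [[0,0,0.006],0],
    [[0,0,0],0],
  ],
)

```text
time: 13.0
position: [425.1, 264.3, 92.6]
eef_rot: [[-0.998, -0.055, -0.002], [-0.055, 0.998, -0.001], [0.002, -0.001, -1.0]]
contact_force: [0.4, -0.7, -1.2]
finger_gap: 62.3
```

```bash
python3 - <<'E'
from h import *
for n in("side",): cv2.imwrite(f"pics/{n}10.png",bot.camera(n)[:,:,::-1])
plan((426,264.3,60),183)
o=bot.get_obs()
s=cv2.imread("pics/side10.png")
a=cv2.resize(s[210:310,325:405],None,fx=6,fy=6,interpolation=cv2.INTER_CUBIC)
# expected outlines: held tablet bottom/top face and target tablet on pile
def box(c,yaw,z):
    y=np.radians(yaw);R=np.array([[np.cos(y),-np.sin(y)],[np.sin(y),np.cos(y)]])
    return np.array([(proj("side",[*(c+R@np.array(q)),z])-[325,210])*6 for q in((-23,-32),(23,-32),(23,32),(-23,32))],np.int32)
p=o["position"];c=p[:2]+[-.9,0]
for z in(p[2]+.5,p[2]+20.5): cv2.polylines(a,[box(c,3.2,z)],True,(0,255,0),1)
cv2.polylines(a,[box(np.array([425.5,264.3]),3.2,48)],True,(255,0,255),1)
cv2.imwrite("pics/c10.png",a)
E
```

```text
t 13.05 pos [425.6 264.7  93.7] yaw -176.84 q [ 0.56  0.12 -0.35  1.1  -0.    0.5 ] F [-0.   0.3 -1.2] gap 62.1 D [  0.4  -0.4 -33.7] dyaw -0.16
[[[-0.0004, -0.0004, 0.0337], 0.16]]
```

View pics/c10.png

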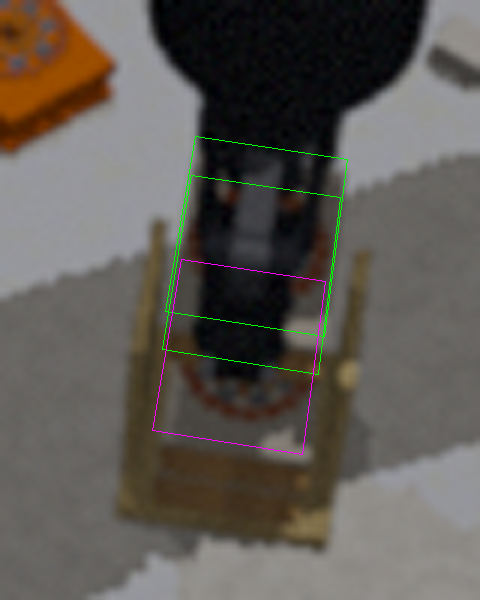

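```bash
python3 - <<'E'
from h import *
s=cv2.imread("pics/side10.png")[235:300,340:395]
s=np.clip((s/255.)**.6*255*1.2,0,255).astype(np.uint8)
cv2.imwrite("pics/c10b.png",cv2.resize(s,None,fx=9,fy=9,interpolation=cv2.INTER_CUBIC))
E
```

```text
(no output)
```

View pics/c10b.png

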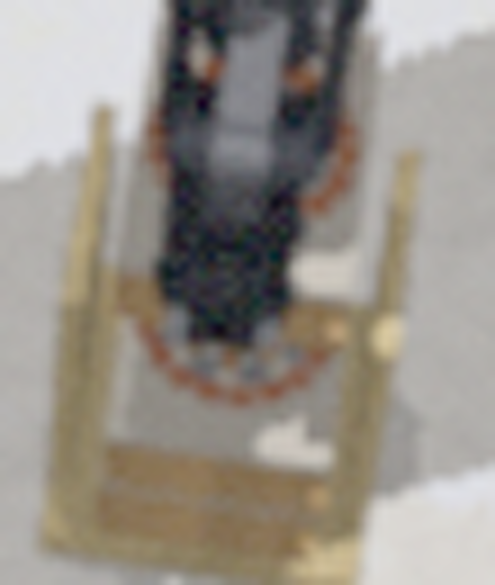

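Request:
move_arm(
  series=[
    [[0,0,0.012],0],
    [[0,0,0.012],0],
    [[0,0,0.008],0],
    [[0,0,0.004],0],
    [[0,0,0],0],
  ],
)

```text
time: 13.47
position: [425.6, 265.4, 57.5]
eef_rot: [[-0.998, -0.056, -0.001], [-0.056, 0.998, -0.0], [0.001, -0.0, -1.0]]
contact_force: [-0.9, 0.3, -1.5]
finger_gap: 62.1
```

```bash
python3 - <<'E'
from h import *
for n in("side","top"): cv2.imwrite(f"pics/{n}11.png",bot.camera(n)[:,:,::-1])
plan((425.4,263.9,48),183.2)
f=lambda s:np.clip((s/255.)**.6*255*1.2,0,255).astype(np.uint8)
s=f(cv2.imread("pics/side11.png")[235:300,340:395]);t=f(cv2.imread("pics/top11.png")[215:280,210:275])
cv2.imwrite("pics/c11.png",np.hstack([cv2.resize(q,None,fx=6.5,fy=6.5,interpolation=cv2.INTER_CUBIC) for q in(s,t)]))
E
```

```text
t 13.57 pos [426.1 265.8  58.4] yaw -176.78 q [ 0.56  0.14 -0.41  1.02  0.    0.5 ] F [-0.4  0.9 -2. ] gap 62.3 D [ -0.7  -1.9 -10.4] dyaw -0.02
[[[0.0008, -0.0019, 0.0104], 0.02]]
```

View pics/c11.png

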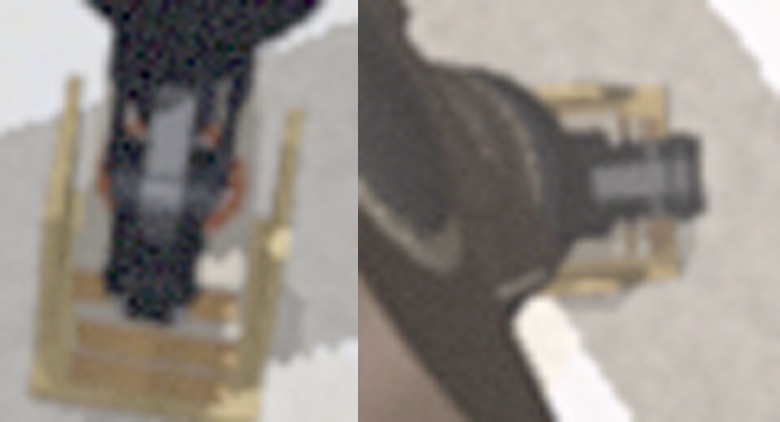

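Request:
move_arm(
  series=[
    [[0.0005,-0.0015,0.003],0],
    [[0,0,0.002],0],
    [[0,0,0.001],0],
    [[0,0,0],0],
    [[0,0,0],0],
  ],
)

```text
time: 13.98
position: [425.3, 264.2, 51.8]
eef_rot: [[-0.998, -0.056, -0.0], [-0.056, 0.998, -0.0], [0.0, -0.0, -1.0]]
contact_force: [0.6, -0.2, -1.4]
finger_gap: 62.4
```

```bash
python3 - <<'E'
from h import *
for n in("side",): cv2.imwrite(f"pics/{n}12.png",bot.camera(n)[:,:,::-1])
plan((425.4,263.9,48),183.2)
f=lambda s:np.clip((s/255.)**.6*255*1.2,0,255).astype(np.uint8)
s=f(cv2.imread("pics/side12.png")[250:300,340:395])
cv2.imwrite("pics/c12.png",cv2.resize(s,None,fx=11,fy=11,interpolation=cv2.INTER_CUBIC))
E
```

```text
t 14.03 pos [425.3 264.2  51.9] yaw -176.77 q [ 0.56  0.14 -0.42  1.01  0.    0.5 ] F [ 1.1  0.4 -0.5] gap 62.3 D [ 0.1 -0.3 -3.9] dyaw -0.03
[[[-0.0, -0.0003, 0.0039], 0.03]]
```

View pics/c12.png

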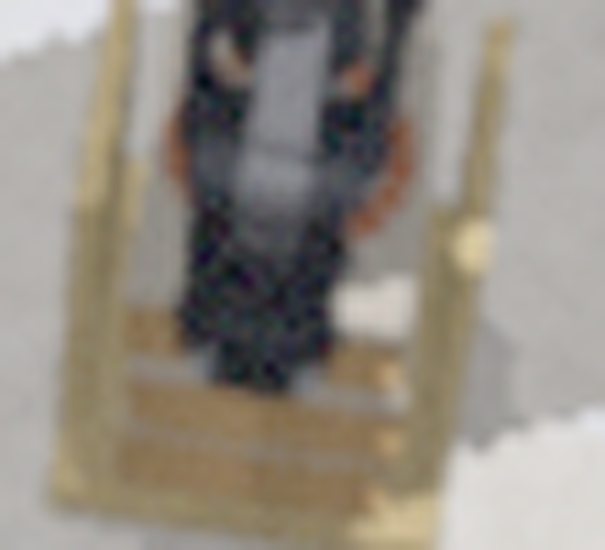

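Request:
move_arm(
  series=[
    [[0,0,0.002],0],
    [[0,0,0],0],
  ],
)

```text
time: 14.2
position: [425.2, 264.1, 49.5]
eef_rot: [[-0.998, -0.056, -0.0], [-0.056, 0.998, -0.0], [0.0, -0.0, -1.0]]
contact_force: [-0.4, -0.2, -1.6]
finger_gap: 62.0
```

Request:
move_arm(
  series=[
    [[0,0,0.001],0],
    [[0,0,0],0],
  ],
)

```text
time: 14.37
position: [425.2, 264.2, 48.6]
eef_rot: [[-0.998, -0.056, -0.0], [-0.056, 0.998, -0.0], [0.0, -0.0, -1.0]]
contact_force: [-0.8, -0.2, -1.2]
finger_gap: 62.2
```

Request:
move_arm(
  series=[
    [[0,0,0.001],0],
    [[0,0,0],0],
  ],
)

```text
time: 14.53
position: [425.2, 264.1, 47.6]
eef_rot: [[-0.998, -0.056, -0.0], [-0.056, 0.998, -0.0], [0.0, -0.0, -1.0]]
contact_force: [-0.7, 0.5, -1.1]
finger_gap: 62.3
```

Request:
move_arm(
  series=[
    [[0,0,0.0005],0],
    [[0,0,0],0],
  ],
)

```text
time: 14.7
position: [425.3, 264.2, 47.5]
eef_rot: [[-0.998, -0.056, 0.0], [-0.056, 0.998, 0.0], [-0.0, 0.0, -1.0]]
contact_force: [-1.0, -0.7, 2.0]
finger_gap: 62.3
```

Request:
move_arm(
  series=[
    [[0,0,0.0005],0],
    [[0,0,0],0],
  ],
)

```text
time: 14.87
position: [425.4, 264.2, 47.5]
eef_rot: [[-0.998, -0.056, 0.0], [-0.056, 0.998, 0.0], [-0.0, 0.0, -1.0]]
contact_force: [-2.3, -1.8, 6.1]
finger_gap: 62.0
```

```bash
python3 - <<'E'
from h import *
for n in("side",): cv2.imwrite(f"pics/{n}13.png",bot.camera(n)[:,:,::-1])
plan((425.4,263.9,48),183.2)
f=lambda s:np.clip((s/255.)**.6*255*1.2,0,255).astype(np.uint8)
s=f(cv2.imread("pics/side13.png")[250:300,340:395])
cv2.imwrite("pics/c13.png",cv2.resize(s,None,fx=11,fy=11,interpolation=cv2.INTER_CUBIC))
E
```

```text
t 14.92 pos [425.4 264.2  47.5] yaw -176.77 q [ 0.56  0.15 -0.43  1.   -0.    0.5 ] F [-2.5 -1.8  5.4] gap 62.1 D [ 0.  -0.3  0.5] dyaw -0.03
[[[-0.0, -0.0003, -0.0005], 0.03]]
```

View pics/c13.png

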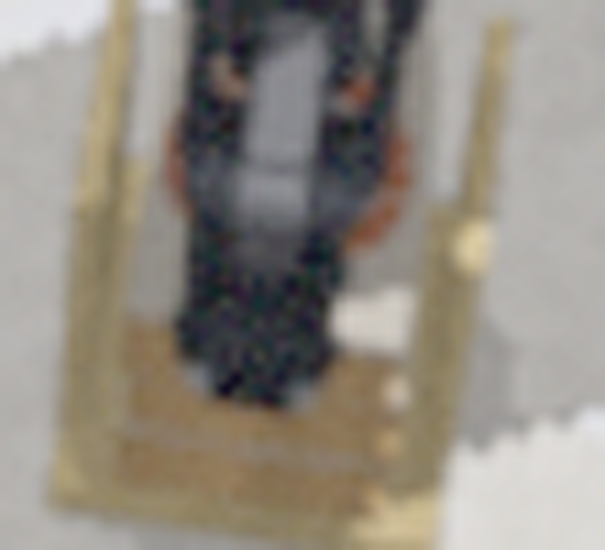

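Request:
move_arm(
  series=[
    [[0,0,0],0],
    [[0,0,0],0],
    [[0,0,0],0],
    [[0,0,0],0],
    [[0,0,0],0],
  ],
  fingers=0,
)

```text
time: 15.33
position: [425.3, 264.2, 46.7]
eef_rot: [[-0.998, -0.056, -0.0], [-0.056, 0.998, -0.0], [0.0, -0.0, -1.0]]
contact_force: [0.1, -0.4, -0.3]
finger_gap: 85.5
```

Request:
move_arm(
  series=[
    [[0,0,0],0],
    [[0,0,-0.005],0],
    [[0,0,-0.015],0],
    [[0,0,-0.03],0],
    [[0,0,-0.035],0],
  ],
)

```text
time: 15.75
position: [424.0, 263.3, 131.3]
eef_rot: [[-0.998, -0.056, -0.004], [-0.056, 0.998, -0.002], [0.004, -0.002, -1.0]]
contact_force: [0.4, 1.0, -0.1]
finger_gap: 85.4
```

Request:
move_arm(
  series=[
    [[0,0,-0.035],0],
    [[0.03,-0.02,-0.02],0],
    [[0.02,-0.035,0],0],
    [[0.01,-0.04,0],0],
    [[0,-0.04,0],0],
  ],
)

```text
time: 16.17
position: [371.1, 125.2, 187.8]
eef_rot: [[-0.998, -0.06, 0.001], [-0.06, 0.998, 0.0], [-0.001, 0.0, -1.0]]
contact_force: [1.1, -0.3, -0.1]
finger_gap: 85.6
```

Request:
move_arm(
  series=[
    [[0,-0.04,0],0],
    [[0,-0.04,0],0],
    [[0,-0.04,0],0],
    [[0,-0.04,0],0],
    [[0,-0.02,0],0],
  ],
)

```text
time: 16.58
position: [382.9, -57.0, 187.4]
eef_rot: [[-0.999, -0.053, 0.001], [-0.053, 0.999, -0.001], [-0.001, -0.001, -1.0]]
contact_force: [-0.0, 0.1, -0.4]
finger_gap: 86.0
```

```bash
python3 - <<'E'
from h import *
for n in("side","top"): cv2.imwrite(f"pics/{n}14.png",bot.camera(n)[:,:,::-1])
plan((425.4,263.9,48),183.2)
f=lambda s:np.clip((s/255.)**.6*255*1.2,0,255).astype(np.uint8)
s=f(cv2.imread("pics/side14.png")[235:300,335:395]);t=f(cv2.imread("pics/top14.png")[215:280,205:265])
cv2.imwrite("pics/c14.png",np.hstack([cv2.resize(q,None,fx=6.5,fy=6.5,interpolation=cv2.INTER_CUBIC) for q in(s,t)]))
E
```

```text
t 16.68 pos [383.1 -56.3 187.2] yaw -177.08 q [-0.15 -0.13 -0.39  1.31 -0.   -0.2 ] F [0.4 0.9 0.5] gap 85.4 D [  42.3  320.2 -139.2] dyaw 0.28
[[[-0.0065, 0.0353, 0.0155], -0.03], [[-0.0065, 0.0353, 0.0155], -0.03], [[-0.0065, 0.0353, 0.0155], -0.03], [[-0.0066, 0.0353, 0.0155], -0.03], [[-0.0066, 0.0353, 0.0155], -0.03]]
[[[-0.0066, 0.0353, 0.0155], -0.03], [[-0.0066, 0.0353, 0.0155], -0.03], [[-0.0066, 0.0353, 0.0155], -0.03], [[-0.0067, 0.0353, 0.0155], -0.03]]
```

View pics/c14.png

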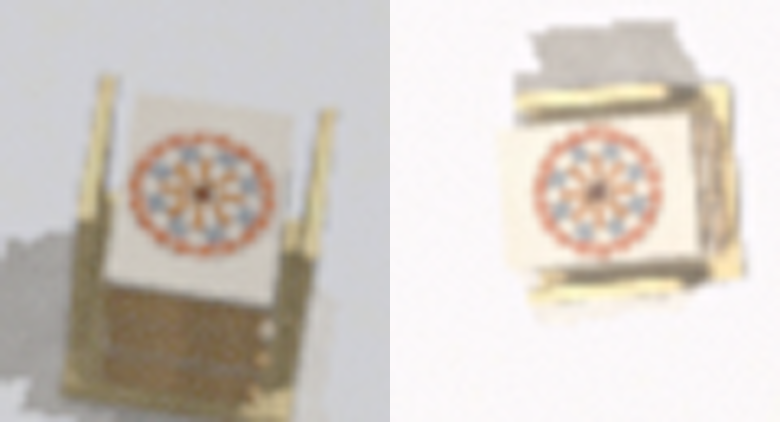

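View pics/top14.png

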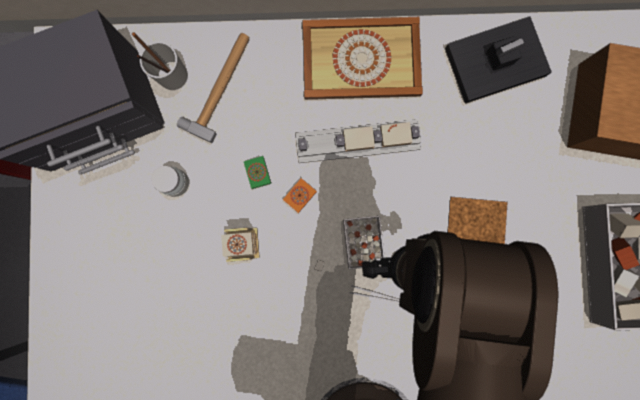

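```bash
python3 - <<'E'
from h import *
t=cv2.imread("pics/top14.png");s=cv2.imread("pics/side14.png")
t0=cv2.imread("pics/top0.png");s0=cv2.imread("pics/side0.png")
b,_=ring(t,220,230,257,260);a,_=ring(s,350,248,384,280)
b0,_=ring(t0,222,230,257,258);a0,_=ring(s0,350,256,384,284)
print(a,b,tri(a,b),tri(a0,b0))
print("top",plane("top",b,68)-plane("top",b0,48),"side",plane("side",a,68)-plane("side",a0,48))
# did the rail tablets move? (template match of bare/started region, before/after)
for nm,A,B,(x0,y0,x1,y1) in(("rail2 top",t0,t,(344,120,424,155)),("rail2 side",s0,s,(270,112,312,166)),("tub_l top",t0,t,(340,212,362,270))):
    g=cv2.phaseCorrelate(*[cv2.cvtColor(q[y0:y1,x0:x1],cv2.COLOR_BGR2GRAY).astype(np.float32) for q in(A,B)]);print(nm,g)
E
```

```text
[365.54614449 264.46754837] [236.52894211 244.07903767] (array([426.34676722, 265.39861301,  65.22440836]), np.float64(1.4484446713429673)) (array([425.09475922, 263.83378897,  45.14903313]), np.float64(1.4570286668149186))
top [ 1.24403625  1.56412169 20.        ] side [ 1.25203852  1.55707985 20.        ]
rail2 top ((-0.02539064927739787, 0.012851228338718101), 0.9987098730272717)
rail2 side ((0.43143705706909685, -0.007994643217056563), 0.9525625699832115)
tub_l top ((-0.014472742170900332, 0.7401279006829782), 0.6779460095696979)
```

```bash
python3 -c "
from cell import bot
print(bot.sign_off(),bot.get_obs()['time'])"
```

```text
the job is handed in; nothing more can be done
the job is handed in; nothing more can be done
```

The finished tablet is face up and released on top of the pile, and I handed the job in at about 17 s. No verdict was reported, so what follows is from my own checks.

I gripped the tablet by its long sides, pulled it straight up out of the catches, laid it on the cork mat and let go. I then took it by its short ends, lowered it between the holder's walls until it touched the pile, and released it there.

**Last checks:**
- **Position on the pile:** both cameras put it about 2 mm off the pile's top tablet (1.2 mm in x, 1.6 mm in y) and 20 mm above it. It looks level and square; I did not measure its final turn, but the gripper was set within about 1° of the holder's direction.
- **Rail tablets:** the other two had not moved in the top view. The side view showed a 0.4-pixel shift (under 1 mm), probably from the lighting.
- **Tub, jar and stones:** they look untouched by eye. My before-and-after match on the tub was weak because of shadow, and I did not measure the jar or the stones.
- **Camera disagreement:** the two views differed by 2 to 5 mm in absolute position, so I used their average. The contact heights agreed with the predicted heights.

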